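# Release the air nozzle from its quick coupler

### The job

Take the blow-off nozzle off the air coupler on its stand: push the coupler's flanged spring sleeve straight back towards the post until the nozzle springs forward, then let the sleeve snap forward fully home. After that take the freed nozzle and lay it gently down, flat on the floor of the near grey tray with the white card in it, without dropping it. Leave the film can, the lens jar and the little measure where they stand.

Things in the scene. Friction and masses are not known exactly. Their poses are not given: they have to be found in the camera images.
- stand: Fixed stand: steel base 235 x 80 x 12 mm, aluminium post 95 mm high, 44 wide; a coupler leaves the post level, axis 75 mm above the bench. Origin on the bench under the post; the coupler points along the stand's -x (roughly to the robot), z up. Post spans x = -5 to 41 mm; a fixed rest block 18 mm wide, top at z = 63 mm, x = -165 to -120 mm, carries the nozzle.
- sleeve (a joint): Travel of the spring sleeve (m): 0 = fully forward (home), 0.018 = fully back (hard stop) towards the post (stand +x). The spring takes 6 N at first, 12 N at full travel and returns the sleeve when let go. Beyond about 0.010 the lock opens and a damped spring inside pushes the nozzle 16 mm forward in about 0.3 s; hold the sleeve at about 0.014 meanwhile.
- sleeve_front (a point): Centre of the front face of the sleeve's flange, on the axis; moves with the sleeve; home at x = -62, z = 75 mm in the stand's frame. Axes as the stand's. Steel flange 56 mm in diameter, 8 thick; behind it the sleeve is 42 mm in diameter, 24 long. In front only the nozzle's round neck (16 mm) leaves the middle, 50 mm free to the square nozzle body; fingers beside the neck can bear on the flange.
- nozzle_grip (a point): Nozzle: centre of its square aluminium body, 50 mm long, 24 x 24. Loose, about 0.15 kg. Own x lies along it: round neck and tail reach 101 mm to +x, into the coupler; tube with brass tip 68 mm to -x; z up. In the stand's frame locked at about x = -140, z = 75 mm, sprung free at about x = -153; the tail is then still 8 mm inside: draw it straight forward 12 mm or more, then lift.
- tray: Near grey developing tray fixed on the bench, 389 (x) x 306 (y) mm over the rim, 70 mm high, a white card pictured in it. Origin: centre of its underside. The floor, 5 to 12 mm above the bench, is about 300 x 220 mm; the walls slope.
- film_can: Bystander: film can, white with grey cap, 34 mm in diameter, 51 mm high, origin at its underside's centre. To be left alone.
- lens_jar: Bystander: enlarger lens in a clear screw jar with black lid, 54 mm in diameter, 42 mm high, origin at its underside's centre. To be left alone.
- measure: Bystander: small clear conical measure, 46 mm in diameter, 90 mm high, origin at its underside's centre. To be left alone.

How it is judged:
By the outcome, as a careful person would: the job done as asked, in the order asked, and still so for the second after the job is handed in, with the robot touching nothing.
It also fails if it takes over 51 s, if anything falls off the work surface, if the arm or the gripper's body presses on something with over 40 N, if the wrist force passes 120 N, or if a joint passes its speed limit or range.

### The arm

A 6-joint arm with a two-finger parallel gripper is mounted at the origin on a cart in front of the work surface, level with it; the furniture and walls round the work are solid. World frame = base frame: x ahead of the robot, y to its left, z up, the work surface at z = 0. Lengths are in m, angles in degrees, forces in N, time in s.
With the tool pointing down it reaches from about 0.4 to 0.825 m from the base axis. Payload 7 kg.
Tool frame: the origin (TCP) lies between the finger pads; the fingertips stand 19 mm ahead of it and the grasp point (between the pads) is the TCP; z points along the fingers, y is the line along which they close (so a half turn about z gives the same grasp; the last joint's range is limited). The gripper opens to 88 mm and grips with 3 to 60 N. Pads are 19 mm wide; open, the fingers measure 130 mm over their backs; the gripper's body (78 mm by 193 mm) begins 47 mm behind the grasp point.
Start: joints at [84.689, 20.546, 0.682, 0, -70.136, -16.507], TCP at [0.251, 0.627, 0.246] pointing down, gripper open.
Joint ranges: [-176.03, 176.03], [-82.01, 121.73], [-58.28, 71.71], [-173.87, 95.51], [-174.79, -0.11], [-173.66, 173.66]. Speed limits (degrees/s): [136.94, 136.94, 172.46, 180, 180, 180].

### API

Orientations are given as [roll, pitch, yaw] about the fixed x, y, z axes, in that order (R = Rz(yaw) Ry(pitch) Rx(roll)).
In Python, from plant import get_obs, snapshot, close_job, spot_in, spot_point gives the robot as it stands.
- The arm moves only by the tool play_rows, never from a script. Its argument "plan" is a list of rows, each a list of 6 numbers: the shift along the tool's x, y, z in cm, then the turn, a rotation vector about the tool's x, y, z in degrees. A call has 1 to 20 rows; each row shifts and turns the commanded pose from where the row before left it, along the tool's axes as they then stand; what a row does not reach is not made up. A row lasts 1/12 s, in which the tool goes at most 41.7 mm and 7.16 degrees, less where a joint would pass 70% of its speed; a pose out of reach is approached as far as the arm can. A call is refused whole if a number of a shift passes 4.17 or a number of a turn 7.16, either way. A call with a gripper value outside its range is refused whole. "grip" is the finger opening in cm, from 0 to 8.76, set as the call begins (left out, the last holds). The fingers move at their own pace and stop on an object; the grip force is fixed at half the most. Time passes only in rows, so rows that do not move let the fingers close. It gives the time, the measured TCP pose, the force, the opening and the grip force at its end, in the units of the state.
- get_obs(): the state, without advancing time (a new reading comes with each control period).
- snapshot(name): name is "scene" or "top"; returns a dict with "frame" (420x560x3 uint8, red, green, blue), "fx", "fy", "cx", "cy" (pixels), "position" and "attitude" of the camera in the world. Camera axes: x right, y down, z forward; pixel columns grow to the right and rows downward; lengths in m; the calibration is good to about 2 mm. A picture is of the moment at which its call begins. There is no depth.
- close_job(): hands the job in; it is judged then, once.
Trained networks look in the newest picture that a camera, given by its name, has taken for a name from the list of things; names that differ only in an ending like _2 or _b are one class to them, and where a whole thing is asked for, a point or a joint stands for the part that bears it (a point fixed in the world has none). Each returns a list of dicts, best first, with "score" (0 to 1); they miss things now and then, are a little off and sometimes report something else, mostly with a low value. They report only what shows in the picture. A call takes as long as a camera call.
- spot_in(camera, thing): "position" ([x, y, z] in m, in world coordinates, good to about 4 mm: the middle of the surface that is visible of it).
- spot_point(camera, thing): "position" ([x, y, z] in m, in world coordinates, good to about 4 mm: a listed point, or the origin of a listed thing).
The state is a dict: "clock": time; "joint_pos": joint angles; "qvel": joint speeds; "tau": joint torques, N m; "tool_pos": TCP position; "orientation": TCP orientation; "force": force on the tool from outside, world axes, zero at the start; "moment": the same for the moment, N m; "opening": finger opening in m; "gripper_force": force on a finger pad.
Only numpy, scipy, OpenCV 4.12 (cv2) and the standard library are available. Lean on these libraries where they do the work, as an engineer would, in place of code of your own. Each camera call takes 0.05 s, during which the arm holds its last target. There are 200 camera calls.

## Working session

There is one attempt and no reset: what is moved stays moved. The work goes in short steps, Python scripts to look and compute and a tool call to move; the robot and the scene stay as the last step left them, time stands still between calls to the robot, and variables do not carry over. Pictures are saved under pics/ and viewed, at most 10 in all, crops included, and the job is handed in when it is done.

Besides the shell and the picture viewer there is one more tool, called after "Call:" as name([rows], argument=value, ...), one row to a line, values as JSON. play_rows: Moves the arm, as the interface text tells. Its arguments: {"type":"object","properties":{"plan":{"type":"array","items":{"type":"array","items":{"type":"number"}}},"grip":{"type":"number"}},"required":["plan"]}

```bash
mkdir -p pics
python3 - <<'E'
from plant import *
import cv2
o=get_obs(); print({k:o[k] for k in("clock","tool_pos","orientation","opening")})
for c in("scene","top"):
    s=snapshot(c); cv2.imwrite(f"pics/{c}0.png",s["frame"][:,:,::-1]); print(c,s["position"],s["attitude"],s["fx"],s["cx"],s["cy"])
    for t in("stand","sleeve_front","nozzle_grip","tray","film_can","lens_jar","measure"):
        print(t,[(d["position"],round(d["score"],2)) for d in spot_point(c,t)[:2]])
E
```

```text
{'clock': 0.0, 'tool_pos': array([0.25072086, 0.62620358, 0.24462209]), 'orientation': array([ 1.79904038e+02, -8.82901342e-03, -2.18250522e+01]), 'opening': 0.08799635615618129}
scene [ 0.13352645 -0.97675548  0.96818951] [-130.11789001    0.36851706  -25.81021567] 488.17849210815916 269.9563838646731 210.57088290951438
stand [([0.6858, -0.1421, 0.002], 0.69), ([0.6259, -0.1437, 0.0781], 0.24)]
sleeve_front [([0.6234, -0.142, 0.0773], 0.78)]
nozzle_grip [([0.545, -0.1391, 0.0721], 0.75)]
tray [([0.5404, 0.36, 0.0032], 0.75), ([0.5451, -0.1381, 0.0724], 0.23)]
film_can [([0.5374, -0.4063, 0.0027], 0.56)]
lens_jar [([0.6777, -0.3953, 0.0004], 0.89)]
measure [([0.6872, 0.0717, -0.0019], 0.62)]
top [ 0.44252104 -0.03402617  1.67509341] [-174.8264426     0.94428064  -90.2530088 ] 535.3521509151533 280.6233711078124 208.08166551213864
stand [([0.6851, -0.1439, 0.0028], 0.57)]
sleeve_front [([0.621, -0.1427, 0.0715], 0.59)]
nozzle_grip [([0.5468, -0.1395, 0.074], 0.82)]
tray [([0.5407, 0.3589, -0.0025], 0.72)]
film_can [([0.5442, -0.409, -0.0003], 0.67)]
lens_jar [([0.6805, -0.3921, 0.0033], 0.79)]
measure [([0.6889, 0.0675, 0.0022], 0.57)]
```

View pics/scene0.png

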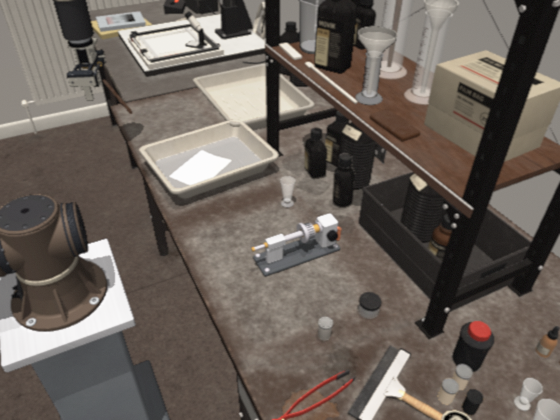

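View pics/top0.png

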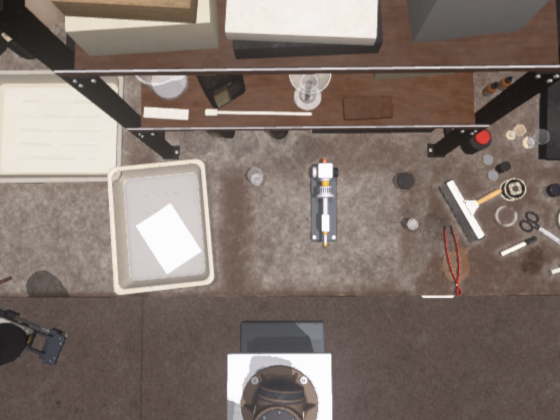

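The scene shows the stand at about (297,245), with the coupler's flange near (325,230) and the nozzle towards (260,247). The tray with its card is at (207,158). The top view has the stand at (323,200), the tray at (161,227), and the bystanders clear of the path. Next I refine the stand's yaw with an overlay.

```bash
cat > h.py <<'E'
import numpy as np, cv2
from scipy.spatial.transform import Rotation as Ro
from plant import *
def proj(s,P):
    p=(np.atleast_2d(P)-s["position"])@Ro.from_euler("xyz",s["attitude"],degrees=True).as_matrix()
    return p[:,:2]/p[:,2:]*[s["fx"],s["fy"]]+[s["cx"],s["cy"]]
def crop(s,c,name,pts=(),w=70,k=6,cols=None):
    x0,y0=int(c[0]-w),int(c[1]-w*.7); f=s["frame"][y0:y0+int(1.4*w),x0:x0+2*w,::-1]
    f=cv2.resize(f,None,fx=800/(2*w),fy=800/(2*w),interpolation=cv2.INTER_CUBIC)
    for p in pts: cv2.circle(f,tuple(int(v) for v in (p+0.5-[x0,y0])*800/(2*w)),2,(0,255,0),-1)
    cv2.imwrite(name,f)
def st(x0,y0,yaw,P):
    return Ro.from_euler("z",yaw,degrees=True).apply(np.atleast_2d(P))+[x0,y0,0]
E
python3 - <<'E'
from h import *
s=snapshot("top")
S=[];N=[];F=[]
for i in range(3):
    for c in("top","scene"):
        snapshot(c)
        for L,t in((S,"stand"),(N,"nozzle_grip"),(F,"sleeve_front")):
            d=spot_point(c,t)
            if d and d[0]["score"]>.5:L.append(d[0]["position"])
for L in(S,N,F):print(np.round(np.median(L,0),4),np.round(np.std(L,0),4))
P=[[a,0,.075] for a in(-.208,-.165,-.115,-.09,-.062,.041)]+[[-.062,.028,.075],[-.062,-.028,.075],[-.03,.021,.075],[-.165,.012,.087],[-.165,-.012,.087]]
P+=[[.041,.022,.095],[.041,-.022,.095],[-.005,.022,.095],[-.005,-.022,.095]]
q=proj(s,st(.6855,-.143,-1.5,P)); print(q.round(1).tolist())
crop(s,(324,200),"pics/c1.png",q,w=60)
E
```

```text
[ 0.6826 -0.1445  0.0009] [0.0015 0.0016 0.0014]
[ 0.5443 -0.1385  0.0725] [0.0006 0.0012 0.0017]
[ 0.625  -0.1405  0.075 ] [0.0023 0.0026 0.002 ]
[[324.2, 244.6], [324.4, 230.2], [324.6, 213.5], [324.7, 205.2], [324.9, 195.9], [325.4, 162.0], [315.5, 195.7], [334.2, 196.1], [318.0, 185.2], [320.6, 229.9], [328.7, 230.0], [318.4, 160.7], [333.2, 161.0], [318.2, 176.0], [333.0, 176.2]]
```

View pics/c1.png

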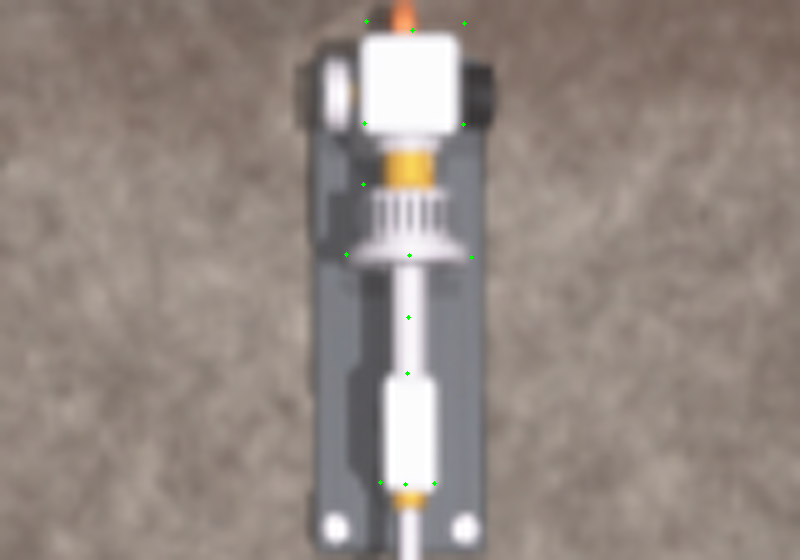

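The image puts the axis near yaw −0.4°, stand x about 0.682 and axis y about −0.1415. Now I move over the neck.

Call:
play_rows([
  [0,0,0,0,0,-7.1],
  [0,0,0,0,0,-7.1],
  [0,0,0,0,0,-7.1],
  [0.8,1.8,0.1,0,0,0],
  [1.65,3.6,0.2,0,0,0],
  [1.65,3.6,0.2,0,0,0],
  [1.65,3.6,0.2,0,0,0],
  [1.65,3.6,0.2,0,0,0],
  [1.65,3.6,0.2,0,0,0],
  [1.65,3.6,0.2,0,0,0],
  [1.65,3.6,0.2,0,0,0],
  [1.65,3.6,0.2,0,0,0],
  [1.65,3.6,0.2,0,0,0],
  [1.65,3.6,0.2,0,0,0],
  [1.65,3.6,0.2,0,0,0],
  [1.65,3.6,0.2,0,0,0],
  [1.65,3.6,0.2,0,0,0],
  [1.65,3.6,0.2,0,0,0],
  [1.65,3.6,0.2,0,0,0],
], grip=2.8)

```text
clock: 3.63
tool_pos: [0.5018, 0.0645, 0.215]
orientation: [-180.0, -0.1, -0.5]
force: [0.5, -0.4, 0.7]
opening: 0.0279
gripper_force: 0.0
```

Call:
play_rows([
  [1.6,3.4,0,0,0,0],
  [1.6,3.4,0,0,0,0],
  [1.6,3.4,0,0,0,0],
  [1.6,3.4,0,0,0,0],
  [1.6,3.4,0,0,0,0],
  [0.8,2,0,0,0,0],
  [0,0,0,0,0,0],
  [0,0,0,0,0,0],
  [0,0,0,0,0,0],
])

```text
clock: 4.38
tool_pos: [0.5873, -0.1244, 0.2144]
orientation: [-180.0, 0.0, -0.6]
force: [-1.6, 0.7, -0.0]
opening: 0.0285
gripper_force: 0.0
```

Call:
play_rows([
  [0.5,0.9,1.5,0,0,0],
  [0.5,0.9,2.5,0,0,0],
  [0,0,2.5,0,0,0],
  [0,0,2.0,0,0,0],
  [0,0,0,0,0,0],
  [0,0,0,0,0,0],
  [0,0,0,0,0,0],
])

```text
clock: 4.97
tool_pos: [0.5983, -0.1418, 0.1312]
orientation: [180.0, -0.1, -0.4]
force: [-0.6, 0.1, 0.2]
opening: 0.028
gripper_force: 0.0
```

Run:
```python
from h import *
o=get_obs();print(o["tool_pos"],o["orientation"])
s=snapshot("scene")
P=[[a,0,.075] for a in(-.208,-.165,-.115,-.09,-.062)]+[[-.062,.028,.075],[-.062,-.028,.075],[-.165,.012,.087],[-.165,-.012,.087],[-.115,-.012,.087],[-.165,-.012,.063]]
P+=[[.041,.022,.095],[.041,-.022,.095],[-.005,.022,.095],[-.005,-.022,.095]]
q=proj(s,st(.682,-.1418,-.4,P))
t=o["tool_pos"]; tips=[t+[sx*.0095,sy*.014,-.019] for sx in(-1,1) for sy in(-1,1)]
q=np.vstack([q,proj(s,tips)])
crop(s,(298,235),"pics/c2.png",q,w=60)
```

```text
[ 0.59830571 -0.14182083  0.13119346] [ 1.79981511e+02 -1.10095208e-01 -4.26944727e-01]
```

View pics/c2.png

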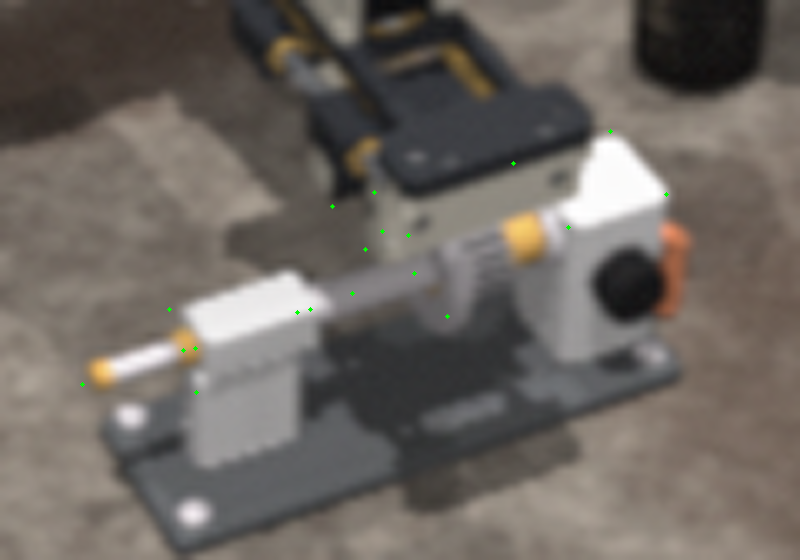

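The finger sits above the neck. In the scene view the post fits the model, at (612,135) and (665,195) in the crop. The nozzle body, top corners at (183,312), (200,335) and (325,300), is shifted from my model. I'll fit both views jointly.

Run:
```python
from h import *
from scipy.optimize import least_squares
T=snapshot("top");S=snapshot("scene")
b=.087
n=[[-.165,.012,b],[-.165,-.012,b],[-.115,.012,b],[-.115,-.012,b]]
p=[[-.005,.022,.095],[-.005,-.022,.095],[.041,.022,.095],[.041,-.022,.095]]
tM=n+p+[[-.062,.028,.075],[-.062,-.028,.075]]
tp=np.array([[383,491],[436,491],[385,377],[434,377],[361,133],[459,133],[361,34],[459,34],[350,260],[468,260]])/6.667+[263.5,157.5]
sM=[n[0],n[1],n[2],n[3],p[2],p[3],[-.208,0,.075]]
sp=np.array([[183,312],[200,335],[292,272],[325,300],[612,135],[665,195],[92,372]])/6.667+[237.5,192.5]
def w(M,v):
    M=np.array(M);M[M[:,0]<-.1,0]+=v[9];return st(*v[:3],M)
def f(v,full=0):
    a=proj(T,w(tM,v)+v[3:6])-tp;c=proj(S,w(sM,v)+v[6:9])-sp
    if full:print(a.round(1).tolist(),c.round(1).tolist())
    return np.r_[a.ravel()/.7,c.ravel()/.7,v[3:9]/.0015,v[9]/.002]
r=least_squares(f,[.682,-.142,-1]+[0]*7,x_scale=[.01,.01,1]+[.001]*7)
f(r.x,1);print(r.x.round(4));C=np.linalg.inv(r.jac.T@r.jac);print(np.sqrt(np.diag(C)).round(4)[:3])
```

```text
[[-0.1, -0.5], [0.1, -0.5], [-0.4, -0.2], [0.4, -0.2], [0.1, -0.0], [0.2, 0.0], [0.1, -0.5], [0.1, -0.4], [-0.7, 0.7], [0.3, 0.8]] [[-0.8, -1.1], [0.5, 1.2], [-0.1, -0.7], [-1.0, 0.7], [0.4, -0.8], [0.7, -0.3], [-0.3, 1.0]]
[ 6.826e-01 -1.414e-01 -7.091e-01 -1.200e-03 -0.000e+00 -1.000e-04
  1.200e-03  0.000e+00  0.000e+00  2.000e-03]
[0.0013 0.0014 0.3748]
```

Call:
play_rows([
  [-0.2,-0.1,1.0,0,0,0.3],
  [0,0,1.5,0,0,0],
  [0,0,1.5,0,0,0],
  [0,0,1.0,0,0,0],
  [0,0,0.5,0,0,0],
  [0,0,0,0,0,0],
  [0,0,0,0,0,0],
])

```text
clock: 5.7
tool_pos: [0.5956, -0.1416, 0.0747]
orientation: [180.0, 0.0, -0.8]
force: [0.4, 0.1, -0.6]
opening: 0.0279
gripper_force: 0.0
```

Call:
play_rows([
  [0.4,0,0,0,0,0],
  [0.4,0,0,0,0,0],
  [0.4,0,0,0,0,0],
  [0.4,0,0,0,0,0],
  [0,0,0,0,0,0],
])

```text
clock: 6.12
tool_pos: [0.611, -0.1418, 0.0746]
orientation: [180.0, 0.1, -0.8]
force: [-6.3, -0.1, 4.3]
opening: 0.0282
gripper_force: 2.9
```

Call:
play_rows([
  [0.3,0,0,0,0,0],
  [0.3,0,0,0,0,0],
  [0.3,0,0,0,0,0],
  [0.3,0,0,0,0,0],
  [0,0,0,0,0,0],
  [0,0,0,0,0,0],
])

```text
clock: 6.62
tool_pos: [0.621, -0.1419, 0.0742]
orientation: [-180.0, 0.3, -0.8]
force: [-9.8, 1.5, 6.3]
opening: 0.028
gripper_force: 4.8
```

Call:
play_rows([
  [0.2,0,0,0,0,0],
  [0.2,0,0,0,0,0],
  [0,0,0,0,0,0],
  [0,0,0,0,0,0],
  [0,0,0,0,0,0],
  [0,0,0,0,0,0],
  [0,0,0,0,0,0],
])

```text
clock: 7.2
tool_pos: [0.6244, -0.142, 0.0742]
orientation: [-180.0, 0.3, -0.8]
force: [-10.0, 2.0, 7.0]
opening: 0.028
gripper_force: 5.4
```

Run:
```python
from h import *
s=snapshot("scene")
crop(s,(298,235),"pics/c3.png",w=60)
for c in("scene","top"):
    snapshot(c)
    for t in("nozzle_grip","sleeve_front"):print(c,t,[(d["position"],d["score"]) for d in spot_point(c,t)[:2]])
```

```text
scene nozzle_grip [([0.5271, -0.1382, 0.071], 0.82)]
scene sleeve_front []
top nozzle_grip [([0.532, -0.1415, 0.0741], 0.65)]
top sleeve_front []
```

View pics/c3.png

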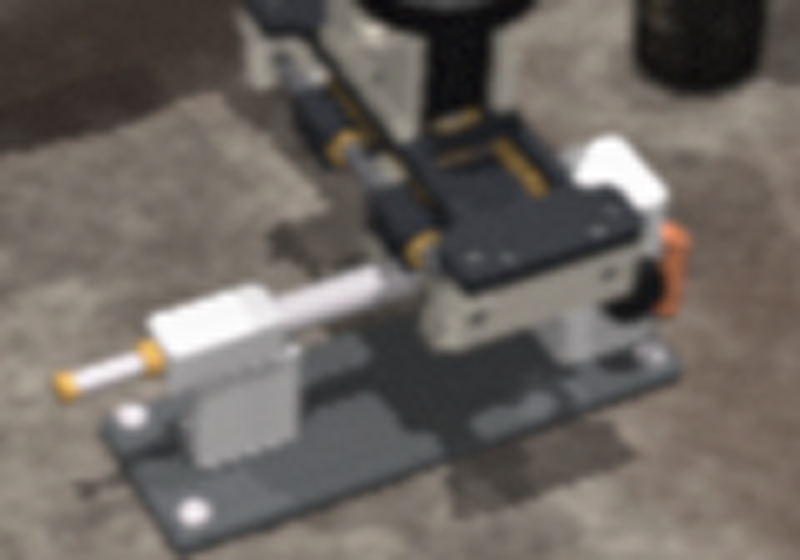

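The nozzle has sprung forward: its brass tip moved from (92,372) to (65,385). Now I let the sleeve come home, back off, lift and open.

Call:
play_rows([
  [-0.5,0,0,0,0,0],
  [-0.8,0,0,0,0,0],
  [-0.8,0,0,0,0,0],
  [-0.8,0,0,0,0,0],
  [-0.2,0,0,0,0,0],
  [0,0,-0.5,0,0,0],
  [0,0,-1.5,0,0,0],
  [0,0,-2.5,0,0,0],
  [0,0,-2.5,0,0,0],
  [0,0,0,0,0,0],
  [0,0,0,0,0,0],
])

```text
clock: 8.47
tool_pos: [0.5982, -0.1415, 0.1468]
orientation: [-180.0, -0.3, -0.8]
force: [-0.4, 0.8, 0.1]
opening: 0.0275
gripper_force: 0.0
```

Call:
play_rows([
  [-2,0,-1,0,0,0],
  [-3,0,0,0,0,0],
  [-1,0,0,0,0,0],
  [0,0,0,0,0,0],
  [0,0,0,0,0,0],
  [0,0,0,0,0,0],
], grip=6)

```text
clock: 8.97
tool_pos: [0.5373, -0.1407, 0.1544]
orientation: [180.0, -0.0, -0.8]
force: [0.8, -0.6, 0.2]
opening: 0.0588
gripper_force: 0.0
```

Run:
```python
from h import *
s=snapshot("scene")
P=np.array([[0,0,0],[-.025,.012,.012],[-.025,-.012,.012],[.025,.012,.012],[.025,-.012,.012],[-.068,0,0]])+[-.153,0,.075]
P=np.vstack([P,[[-.062,.028,.075],[-.062,-.028,.075]]])
crop(s,(298,235),"pics/c4.png",proj(s,st(.6826,-.1414,-.7,P)+[.0012,0,0]),w=60)
for i in range(3):
  for c in("scene","top"):
    snapshot(c)
    for t in("nozzle_grip","sleeve_front"):print(c,t,[(np.round(d["position"],4),d["score"]) for d in spot_point(c,t)[:1]])
```

```text
scene nozzle_grip [(array([ 0.5284, -0.1365,  0.0733]), 0.7)]
scene sleeve_front [(array([ 0.6261, -0.1398,  0.0764]), 0.79)]
top nozzle_grip [(array([ 0.5294, -0.1416,  0.0766]), 0.58)]
top sleeve_front [(array([ 0.6204, -0.138 ,  0.0718]), 0.55)]
scene nozzle_grip [(array([ 0.5288, -0.1346,  0.0706]), 0.75)]
scene sleeve_front [(array([ 0.6256, -0.1422,  0.077 ]), 0.57)]
top nozzle_grip []
top sleeve_front [(array([ 0.6207, -0.1379,  0.0722]), 0.56)]
scene nozzle_grip [(array([ 0.5285, -0.1402,  0.0697]), 0.78)]
scene sleeve_front [(array([ 0.6257, -0.1414,  0.0762]), 0.75)]
top nozzle_grip []
top sleeve_front [(array([ 0.6233, -0.1387,  0.0727]), 0.65)]
```

View pics/c4.png

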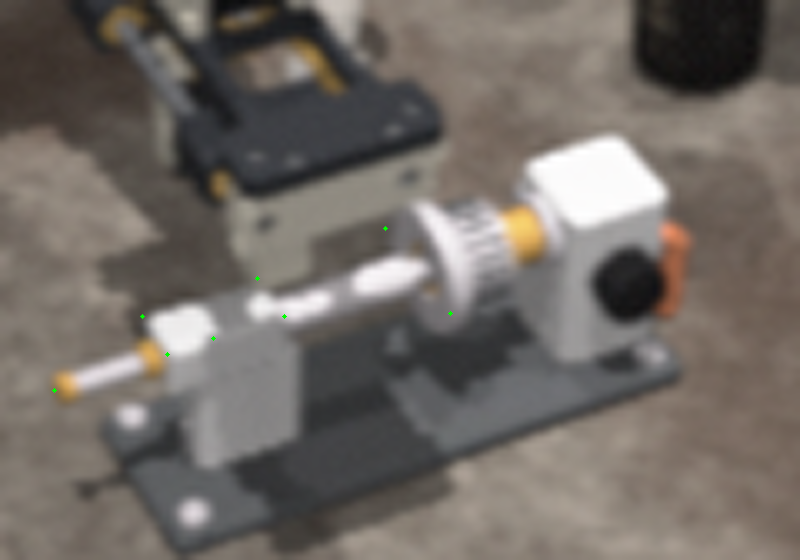

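The sleeve is fully home, with the flange at about (440,265), and the nozzle is free on its rest. Now I descend over the body and grip high, so the fingertips will clear the tray floor.

Call:
play_rows([
  [-0.4,-0.1,1.0,0,0,0],
  [-0.3,0,2.0,0,0,0],
  [0,0,2.0,0,0,0],
  [0,0,1.2,0,0,0],
  [0,0,0.6,0,0,0],
  [0,0,0,0,0,0],
  [0,0,0,0,0,0],
  [0,0,0,0,0,0],
])

```text
clock: 10.58
tool_pos: [0.5302, -0.1396, 0.0875]
orientation: [180.0, -0.1, -0.8]
force: [-0.3, -0.3, 0.9]
opening: 0.06
gripper_force: 0.0
```

Call:
play_rows([
  [0,0,0,0,0,0],
  [0,0,0,0,0,0],
  [0,0,0,0,0,0],
  [0,0,0,0,0,0],
  [0,0,0,0,0,0],
  [0,0,0,0,0,0],
  [0,0,0,0,0,0],
  [0,0,0,0,0,0],
  [0,0,0,0,0,0],
  [0,0,0,0,0,0],
], grip=0.5)

```text
clock: 11.42
tool_pos: [0.5295, -0.1397, 0.0867]
orientation: [180.0, -0.0, -0.8]
force: [-0.5, 0.2, 1.6]
opening: 0.0239
gripper_force: 30.0
```

Call:
play_rows([
  [-0.4,0,0,0,0,0],
  [-0.6,0,0,0,0,0],
  [-0.8,0,0,0,0,0],
  [-0.8,0,0,0,0,0],
  [-0.5,0,0,0,0,0],
  [0,0,-0.5,0,0,0],
  [0,0,-1.5,0,0,0],
  [0,0,-2.5,0,0,0],
  [0,0,-3,0,0,0],
  [0,0,-3,0,0,0],
  [0,0,-3,0,0,0],
  [0,0,-1.5,0,0,0],
  [0,0,0,0,0,0],
  [0,0,0,0,0,0],
])

```text
clock: 12.58
tool_pos: [0.4981, -0.139, 0.2371]
orientation: [-180.0, -0.0, -0.8]
force: [-0.6, 0.1, -2.1]
opening: 0.0237
gripper_force: 30.0
```

Run:
```python
from h import *
o=get_obs();print(o["tool_pos"],o["opening"])
T=[]
for i in range(2):
  for c in("scene","top"):
    s=snapshot(c)
    for t in("tray","sleeve_front","nozzle_grip"):
        print(c,t,[(np.round(d["position"],4),round(d["score"],2)) for d in spot_point(c,t)[:1]])
cv2.imwrite("pics/t5.png",s["frame"][:,:,::-1])
```

```text
[ 0.49810283 -0.13897038  0.23705898] 0.023659741909695338
scene tray [(array([0.5403, 0.3605, 0.003 ]), 0.96)]
scene sleeve_front [(array([ 0.6269, -0.1439,  0.0751]), 0.55)]
scene nozzle_grip [(array([ 0.4962, -0.137 ,  0.2242]), 0.45)]
top tray [(array([0.5413, 0.3591, 0.0009]), 0.93)]
top sleeve_front [(array([ 0.6226, -0.1386,  0.0732]), 0.49)]
top nozzle_grip []
scene tray [(array([0.5403, 0.3608, 0.0027]), 0.9)]
scene sleeve_front [(array([ 0.626 , -0.1427,  0.0765]), 0.8)]
scene nozzle_grip [(array([ 0.4989, -0.1341,  0.2216]), 0.58)]
top tray [(array([ 0.5414,  0.3599, -0.001 ]), 0.94)]
top sleeve_front [(array([ 0.626 , -0.1409,  0.0722]), 0.54)]
top nozzle_grip []
```

View pics/t5.png

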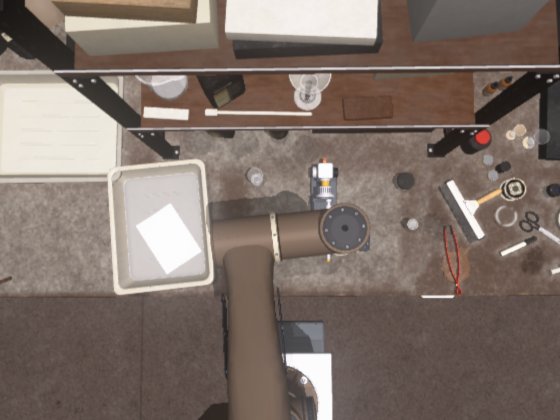

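Call:
play_rows([
  [0,-1,0,0,0,0],
  [0,-2,0,0,0,0],
  [0.2,-3,0,0,0,0],
  [0.2,-3.5,0,0,0,0],
  [0.2,-3.5,0,0,0,0],
  [0.2,-3.5,0,0,0,0],
  [0.2,-3.5,0,0,0,0],
  [0.2,-3.5,0,0,0,0],
  [0.2,-3.5,0,0,0,0],
  [0.2,-3.5,0,0,0,0],
  [0.2,-3.5,0,0,0,0],
  [0.2,-3.5,0,0,0,0],
  [0,-3.5,0,0,0,0],
  [0,-3.5,0,0,0,0],
  [0,-2,0,0,0,0],
  [0,-1.3,0,0,0,0],
  [0,0,0,0,0,0],
  [0,0,0,0,0,0],
])

```text
clock: 14.88
tool_pos: [0.5249, 0.3388, 0.2361]
orientation: [180.0, 0.0, -0.8]
force: [0.4, -1.1, -1.8]
opening: 0.0235
gripper_force: 30.0
```

Call:
play_rows([
  [0,-0.7,1,0,0,0],
  [0,-0.7,2,0,0,0],
  [0,-0.6,2.5,0,0,0],
  [0,0,2.5,0,0,0],
  [0,0,2.5,0,0,0],
  [0,0,2.5,0,0,0],
  [0,0,2.5,0,0,0],
  [0,0,1.5,0,0,0],
  [0,0,1.0,0,0,0],
  [0,0,0,0,0,0],
  [0,0,0,0,0,0],
  [0,0,0,0,0,0],
])

```text
clock: 15.88
tool_pos: [0.5263, 0.3589, 0.0578]
orientation: [-179.9, -0.1, -0.8]
force: [-0.4, 0.1, -0.6]
opening: 0.0236
gripper_force: 30.0
```

Run:
```python
from h import *
o=get_obs();print(o["tool_pos"],o["orientation"],o["force"])
s=snapshot("scene"); crop(s,(208,158),"pics/c6.png",w=75)
```

```text
[0.52634514 0.35892126 0.05781465] [-1.79922906e+02 -8.41229381e-02 -8.23887854e-01] [-0.38443554  0.10201874 -0.55528164]
```

View pics/c6.png

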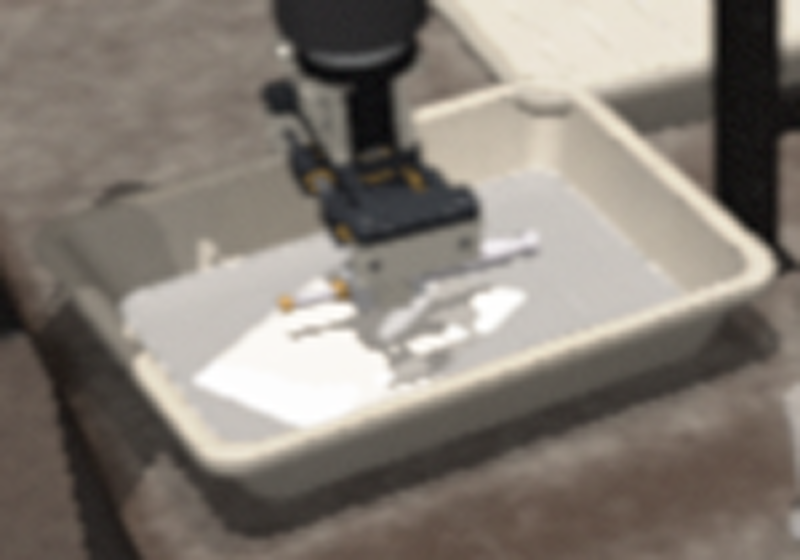

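The nozzle hangs level inside the tray, tip at (285,302) and tail at (535,243), clear of the walls. I lower it gently.

Call:
play_rows([
  [0,0,0.6,0,0,0],
  [0,0,0.6,0,0,0],
  [0,0,0.4,0,0,0],
  [0,0,0.2,0,0,0],
  [0,0,0.2,0,0,0],
  [0,0,0,0,0,0],
  [0,0,0,0,0,0],
])

```text
clock: 16.52
tool_pos: [0.5256, 0.3585, 0.0364]
orientation: [180.0, 0.0, -0.8]
force: [0.5, 0.4, -2.1]
opening: 0.0237
gripper_force: 30.0
```

Call:
play_rows([
  [0,0,0.1,0,0,0],
  [0,0,0.1,0,0,0],
  [0,0,0,0,0,0],
  [0,0,0,0,0,0],
])

```text
clock: 16.85
tool_pos: [0.5256, 0.3585, 0.0346]
orientation: [-180.0, -0.0, -0.8]
force: [0.4, -0.2, -1.8]
opening: 0.0237
gripper_force: 30.0
```

Call:
play_rows([
  [0,0,0.1,0,0,0],
  [0,0,0.1,0,0,0],
  [0,0,0,0,0,0],
  [0,0,0,0,0,0],
])

```text
clock: 17.18
tool_pos: [0.5255, 0.3584, 0.0325]
orientation: [180.0, 0.0, -0.8]
force: [0.8, 0.5, -2.3]
opening: 0.024
gripper_force: 30.0
```

Call:
play_rows([
  [0,0,0.1,0,0,0],
  [0,0,0,0,0,0],
  [0,0,0,0,0,0],
])

```text
clock: 17.43
tool_pos: [0.5255, 0.3585, 0.0315]
orientation: [180.0, 0.0, -0.8]
force: [-0.5, -0.7, -2.6]
opening: 0.0237
gripper_force: 30.0
```

Call:
play_rows([
  [0,0,0.1,0,0,0],
  [0,0,0,0,0,0],
  [0,0,0,0,0,0],
])

```text
clock: 17.68
tool_pos: [0.5255, 0.3585, 0.0305]
orientation: [180.0, 0.0, -0.8]
force: [0.4, 0.5, -1.7]
opening: 0.0237
gripper_force: 30.0
```

Call:
play_rows([
  [0,0,0.1,0,0,0],
  [0,0,0,0,0,0],
  [0,0,0,0,0,0],
])

```text
clock: 17.93
tool_pos: [0.5256, 0.3585, 0.0295]
orientation: [-180.0, -0.0, -0.8]
force: [0.0, -0.5, -2.8]
opening: 0.0237
gripper_force: 30.0
```

Call:
play_rows([
  [0,0,0.1,0,0,0],
  [0,0,0,0,0,0],
  [0,0,0,0,0,0],
])

```text
clock: 18.18
tool_pos: [0.5257, 0.3586, 0.0292]
orientation: [-180.0, -0.0, -0.8]
force: [-1.4, -1.6, 5.2]
opening: 0.0234
gripper_force: 30.0
```

Call:
play_rows([
  [0,0,0.1,0,0,0],
  [0,0,0,0,0,0],
  [0,0,0,0,0,0],
])

```text
clock: 18.43
tool_pos: [0.5259, 0.3587, 0.0289]
orientation: [-180.0, -0.1, -0.8]
force: [-3.0, -1.2, 10.6]
opening: 0.0239
gripper_force: 30.0
```

It is in contact with the floor. I back off 1 mm to relieve the load, then open moderately.

Call:
play_rows([
  [0,0,-0.1,0,0,0],
  [0,0,0,0,0,0],
])

```text
clock: 18.6
tool_pos: [0.5258, 0.3587, 0.029]
orientation: [-180.0, -0.0, -0.8]
force: [-0.1, -0.2, 4.5]
opening: 0.0235
gripper_force: 30.0
```

Call:
play_rows([
  [0,0,0,0,0,0],
  [0,0,0,0,0,0],
  [0,0,0,0,0,0],
  [0,0,0,0,0,0],
  [0,0,0,0,0,0],
  [0,0,0,0,0,0],
], grip=5)

```text
clock: 19.1
tool_pos: [0.5255, 0.3585, 0.0284]
orientation: [180.0, 0.0, -0.8]
force: [-0.4, 0.8, 1.1]
opening: 0.0495
gripper_force: 0.0
```

Call:
play_rows([
  [0,0,-0.5,0,0,0],
  [0,0,-1.0,0,0,0],
  [0,0,-2,0,0,0],
  [0,0,-3,0,0,0],
  [0,0,-3,0,0,0],
  [0,0,-3,0,0,0],
  [0,0,-3,0,0,0],
  [0,0,-3,0,0,0],
  [0,0,-2,0,0,0],
  [0,0,0,0,0,0],
  [0,0,0,0,0,0],
])

```text
clock: 20.02
tool_pos: [0.5259, 0.359, 0.2362]
orientation: [-179.8, -0.1, -0.8]
force: [-0.0, -0.2, -0.0]
opening: 0.0502
gripper_force: 0.0
```

Run:
```python
from h import *
o=get_obs();print(o["clock"],o["tool_pos"],o["force"])
snapshot("top")
s=snapshot("scene"); crop(s,(240,190),"pics/c7.png",w=125)
for c in("scene","top"):
  for t in("nozzle_grip","sleeve_front","film_can","lens_jar","measure"):
    print(c,t,[(np.round(d["position"],4),round(d["score"],2)) for d in spot_point(c,t)[:1]])
```

```text
20.0167 [0.52594042 0.35897203 0.23624587] [-0.02396074 -0.18899907 -0.01210769]
scene nozzle_grip [(array([0.524 , 0.3611, 0.0161]), 0.61)]
scene sleeve_front [(array([ 0.6239, -0.1439,  0.0745]), 0.66)]
scene film_can [(array([ 0.5372, -0.4061, -0.0022]), 0.68)]
scene lens_jar [(array([ 0.6767, -0.393 , -0.0014]), 0.97)]
scene measure [(array([ 0.6906,  0.0716, -0.0039]), 0.8)]
top nozzle_grip []
top sleeve_front [(array([ 0.6245, -0.1411,  0.0727]), 0.76)]
top film_can [(array([ 0.5429, -0.4106,  0.0016]), 0.57)]
top lens_jar [(array([ 0.6791, -0.3901,  0.0014]), 0.56)]
top measure [(array([0.6875, 0.0654, 0.0015]), 0.54)]
```

View pics/c7.png

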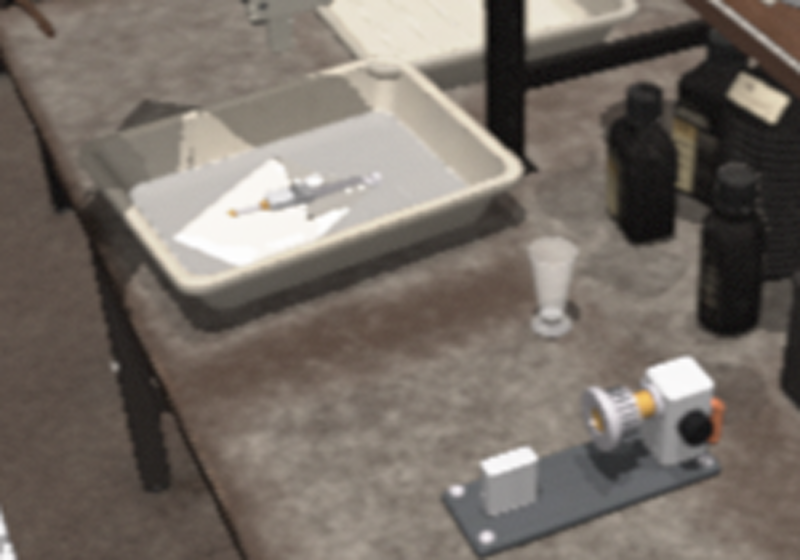

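The nozzle lies flat in the tray from (232,212) to (378,178). The sleeve is home, the bystanders haven't moved, and the gripper is clear.

```bash
python3 -c "
from plant import close_job
print(close_job())"
```

```text
the job is handed in; nothing more can be done
None
```

The nozzle is off the coupler and lies flat on the floor of the near tray, the sleeve is fully home, the bystanders were left alone, and the job was handed in at about 20 s.

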